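# Carry a freshly oiled rosette to its drying stand on the forked lifter

### The job

The pale carved rosette lying on the forked tip of the lifter has just been oiled, so it must not be touched by hand. Pick up the lifter by its handle, carry the rosette level on the fork to the free green drying stand and lower it centred on the stand's cork top, so that the post passes up through the slot of the fork and takes the rosette over. Then draw the fork out from under it, lay the lifter back down flat on the bench and let go, leaving the dark rosette on the blue stand as it is.

Things in the scene. Friction and masses are not known exactly. Their poses are not given: they have to be found in the camera images.
- lifter: Forked lifter standing level, 0.28 kg. Origin at bench level under the grip point, x towards the fork tip, z up. Dark handle bar along x, -90 to 40 mm, 28 wide, 24 high, mid-height at z 45; grip its sides at x 0 (balance point). Brass foot under its rear. Aluminium fork, 4 mm thick, flat on the bench: x 84 to 190, 84 wide; slot 54 wide about y 0, x 116 to the open tip.
- rosette: Pale carved wooden disc, 80 mm across, 10 mm thick (14 at the boss), 45 g. Origin at the centre of its flat underside, z up. It starts lying loose on top of the fork across the slot, underside 4 mm above the bench, its centre about 150 mm ahead (x) of the lifter's origin, within 3 mm. Only friction holds it. The robot must not touch it.
- stand: The free drying stand, green, fixed to the bench: round base 76 mm across, 12 mm thick; on it a round post 32 mm across with a cork cap, its flat top 70 mm above the bench. Origin at the centre of its underside, on the bench, z up. The blue stand, of the same shape, carries the dark rosette.
- dark_rosette: Dark wooden disc of the same size as the pale one, lying loose on the blue stand, its underside 70 mm above the bench. Origin at the centre of its underside, z up. It stays where it is.
Not all that is in view belongs to the job. Of the things like the stand, leave any that is pink or purple; of the rest the smaller one is meant.

How it is judged:
By the outcome, as a careful person would: the job done as asked, in the order asked, and still so for the second after the job is handed in, with the robot touching nothing.
It also fails if it takes over 58 s, if anything falls off the work surface, if the arm or the gripper's body presses on something with over 40 N, if the wrist force passes 120 N, or if a joint passes its speed limit or range.

### The arm

A 7-joint arm with a two-finger parallel gripper is mounted at the origin on the work surface. World frame = base frame: x ahead of the robot, y to its left, z up, the work surface at z = 0. Lengths are in m, angles in rad, forces in N, time in s.
With the tool pointing down it reaches from about 0.4 to 0.875 m from the base axis. Payload 19.3 kg.
Tool frame: the origin (TCP) lies at the very end of the fingers, on their centre line; the grasp point (between the pads) lies bot.grasp_offset behind it (bot.grasp_offset is the distance from the TCP to the grasp point, in m); z points along the fingers, y is the direction in which the jaws open and shut (so a half turn about z gives the same grasp; the last joint's range is limited). The gripper opens to 85 mm and grips with 20 to 120 N. Pads are 22 mm wide; open, the fingers measure 114 mm over their backs; the gripper's body (76 mm by 85 mm) begins 54 mm behind the grasp point. The pads swing forward as they close: fully open they stand 13 mm farther back than shut.
Start: joints at [-1.307, 0.521, -0.036, 1.599, 0.021, 1.021, -0.113], TCP at [0.205, 0.59, 0.231] pointing down, gripper open.
Joint ranges: [-2.91, 2.91], [-0.3, 2.13], [-1.5, 1.42], [0.17, 2.43], [-1.26, 4.41], [0.16, 1.93], [-2.52, 2.52]. Speed limits (rad/s): [1.89, 1.89, 2.39, 2.39, 3.01, 3.01, 3.01].

### API

Orientations are given as [roll, pitch, yaw] about the fixed x, y, z axes, in that order (R = Rz(yaw) Ry(pitch) Rx(roll)).
In Python, from workcell import bot gives the robot as it stands. The module is installed in compiled form; this text tells all that it offers.
- The arm moves only by the shell command python3 -m handwheel 'ROWS' [OPENING] [FORCE]. ROWS is JSON, a list of rows, each a list of 6 numbers: the shift along the tool's x, y, z as a fraction of full scale, then the turn, a rotation vector about the tool's x, y, z as a fraction of full scale. In form: [[x, y, z, rx, ry, rz], ...]. A call has 1 to 8 rows; each row shifts and turns the commanded pose from where the row before left it, along the tool's axes as they then stand; what a row does not reach is not made up. Full scale, the value 1, is 0.025 m for a shift and 360 degrees for a turn. A row lasts 1/8 s, in which the tool goes at most 62.5 mm and 10.7 degrees, less where a joint would pass 70% of its speed; a pose out of reach is approached as far as the arm can. A call with a number of a shift or a turn outside -1 to 1 is refused whole. A call with a gripper value outside its range is refused whole. OPENING is the closure, from -1 (fully open) to 1 (shut), set as the call begins (- or left out, the last holds). The fingers move at their own pace and stop on an object; FORCE is the grip in N (left out, the last holds). Time passes only in rows, so rows that do not move let the fingers close. It gives the time, the measured TCP pose, the force and the opening at its end, in the units of the state.
- bot.observe(): the state, without advancing time (a new reading comes with each control period).
- bot.grab_frame(name): name is "side" or "top"; returns a dict with "pixels" (480x640x3 uint8, blue, green, red), "vertical_fov" (degrees; the focal length in pixels is half the picture's height over the tangent of half this angle, whatever the lens; pixels are square), "cx", "cy" (the principal point, pixels), "D" ([k1, k2, p1, p2, k3] as OpenCV has them; the pictures are not rectified), "R" (3x3) and "t" (3): a world point X has camera coordinates R X + t. Camera axes: x right, y down, z forward; pixel columns grow to the right and rows downward; lengths in m; the calibration is good to about 2 mm. A picture is of the moment at which its call begins. There is no depth.
- bot.job_done(): hands the job in, once; it reports no verdict.
Trained networks look in a picture, given as the dict that the camera call returned (one of the last four; its "shot" number tells which), for a name from the list of things; names that differ only in an ending like _2 or _b are one class to them, and where a whole thing is asked for, a point or a joint stands for the part that bears it (a point fixed in the world has none). Each returns a list of dicts, best first, with "score" (0 to 1); they miss things now and then, are a little off and sometimes report something else, mostly with a low value. They report only what shows in the picture. A call takes as long as a camera call. They do not tell look-alikes from the thing itself.
- bot.trace(picture, thing): "region" (480x640 bool, what is visible of it) and "point" ([column, row] in pixels, amid what is visible of it).
The state is a dict: "clock": time; "qpos": joint angles; "qd": joint speeds; "joint_efforts": joint torques, N m; "position": TCP position; "tool_rot": TCP orientation; "force": force on the tool from outside, world axes, zero at the start; "moment": the same for the moment, N m; "grip_width": finger opening in m.
Only numpy, scipy, OpenCV 4.12 (cv2) and the standard library are available. Lean on these libraries where they do the work, as an engineer would, in place of code of your own. Each camera call takes 0.05 s, during which the arm holds its last target.

## Working session

There is one attempt and no reset: what is moved stays moved. The work goes in short steps, Python scripts to look and compute and a shell command to move; the robot and the scene stay as the last step left them, time stands still between calls to the robot, and variables do not carry over. Pictures are saved under pics/ and viewed, and the job is handed in when it is done.

```bash
mkdir -p pics; ls
python3 - <<'E'
from workcell import bot
import cv2,numpy as np
np.set_printoptions(precision=4,suppress=True)
print(bot.observe(), bot.grasp_offset)
for n in ("top","side"):
    f=bot.grab_frame(n); cv2.imwrite(f"pics/{n}0.png",f["pixels"])
    print(n,{k:f[k] for k in f if k!="pixels"})
    for th in ("lifter","rosette","stand","dark_rosette"):
        for r in bot.trace(f,th): print(th,r["score"],r["point"],r["region"].sum())
E
```

```text
pics
{'clock': 0.0, 'qpos': array([-1.3072,  0.522 , -0.0363,  1.6   ,  0.0212,  1.0211, -0.1128]), 'qd': array([ 0.0013,  0.0014, -0.0004, -0.0015, -0.0021, -0.0008, -0.001 ]), 'joint_efforts': array([  0.0012, -92.7083,   1.9804, -36.9937,   0.0179,   0.0081,
         0.    ]), 'position': array([0.2047, 0.5902, 0.2307]), 'tool_rot': array([-3.1404,  0.0001,  2.8078]), 'force': array([ 0.8784, -0.7572, -0.0158]), 'moment': array([-0.0187,  0.0077, -0.0087]), 'grip_width': 0.08526293508500586} 0.0187
top {'vertical_fov': 46.615194617579625, 'cx': 325.6366556356188, 'cy': 249.5097949396247, 'D': array([-0.0669,  0.    ,  0.    ,  0.    ,  0.    ]), 'R': array([[-0.0029, -1.    , -0.0063],
       [-0.9866,  0.0038, -0.1632],
       [ 0.1632,  0.0057, -0.9866]]), 't': array([0.0895, 0.5507, 1.3503]), 'shot': 1}
lifter 0.9 [447.7, 265.7] 1061
rosette 0.76 [468.7, 231.8] 720
stand 0.85 [178.9, 207.1] 1380
stand 0.76 [345.5, 301.3] 1181
stand 0.66 [226.0, 244.7] 680
stand 0.59 [300.2, 256.0] 679
dark_rosette 0.91 [314.1, 194.9] 793
side {'vertical_fov': 53.879743851200345, 'cx': 311.14804917887284, 'cy': 243.53159179073947, 'D': array([-0.0387,  0.    ,  0.    ,  0.    ,  0.    ]), 'R': array([[ 0.9911, -0.1333, -0.0056],
       [-0.08  , -0.5597, -0.8248],
       [ 0.1068,  0.8179, -0.5654]]), 't': array([-0.5385,  0.1534,  0.8994]), 'shot': 2}
lifter 0.58 [307.7, 364.1] 3430
rosette 0.85 [370.0, 407.6] 1907
rosette 0.54 [306.1, 365.0] 3282
stand 0.96 [297.6, 247.4] 733
stand 0.89 [251.6, 282.7] 1812
stand 0.78 [299.7, 203.9] 614
stand 0.75 [331.0, 179.6] 1003
dark_rosette 0.79 [370.8, 227.4] 673
```

View pics/top0.png

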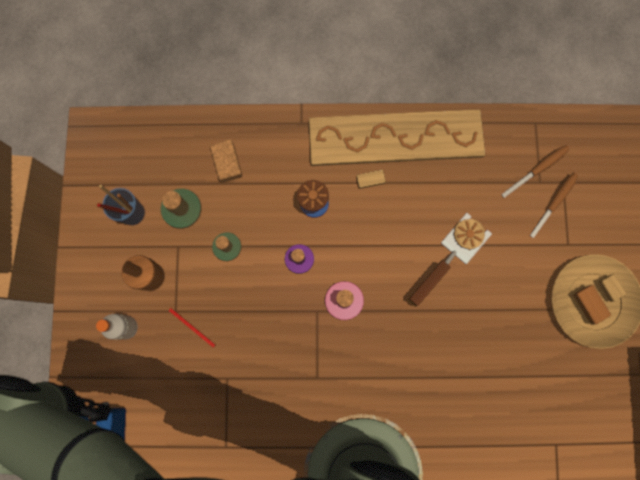

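View pics/side0.png

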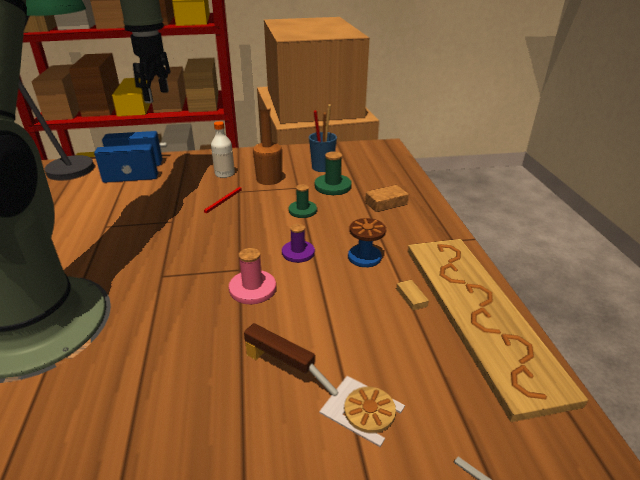

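The top view shows four things that could be taken for the stand: large green (179,207), small green (226,245), purple (300,258) and pink (345,300). With pink and purple ruled out, the smaller of the two greens, at (226,245), is the one I want. The lifter's handle is at (430,283) and the pale rosette at (469,233). The dark rosette sits on the blue stand at (313,196). Next I'll take close crops and measure.

```bash
cat > h.py <<'E'
from workcell import bot
import cv2,numpy as np
np.set_printoptions(precision=4,suppress=True)
def K(f):
    fl=240/np.tan(np.radians(f["vertical_fov"])/2)
    return np.array([[fl,0,f["cx"]],[0,fl,f["cy"]],[0,0,1]])
def proj(f,X):
    return cv2.projectPoints(np.asarray(X,float).reshape(-1,3),cv2.Rodrigues(f["R"])[0],f["t"],K(f),f["D"])[0][:,0]
def back(f,uv,z):
    p=cv2.undistortPoints(np.asarray(uv,float).reshape(-1,1,2),K(f),f["D"])[:,0]
    d=np.c_[p,np.ones(len(p))]@f["R"]; c=-f["R"].T@f["t"]
    return c+d*((z-c[2])/d[:,2])[:,None]
def crop(f,c,w,h,s,name,draw=()):
    x0=int(c[0]-w/2);y0=int(c[1]-h/2)
    im=cv2.resize(f["pixels"][max(y0,0):y0+h,max(x0,0):x0+w],None,fx=s,fy=s,interpolation=cv2.INTER_CUBIC)
    for poly,col,closed in draw:
        q=((np.asarray(poly)+.5-[max(x0,0),max(y0,0)])*s).astype(int)
        cv2.polylines(im,[q.reshape(-1,1,2)],closed,col,1)
    cv2.imwrite("pics/"+name,im); return im
def circ(c,r,z,n=40):
    a=np.linspace(0,2*np.pi,n,endpoint=False)
    return np.c_[c[0]+r*np.cos(a),c[1]+r*np.sin(a),np.full(n,z)]
def tf(pose,P):
    x,y,a=pose;P=np.asarray(P,float);c,s=np.cos(a),np.sin(a)
    return np.c_[x+c*P[:,0]-s*P[:,1],y+s*P[:,0]+c*P[:,1],P[:,2]]
FORK=[(.084,-.042,.004),(.190,-.042,.004),(.190,-.027,.004),(.116,-.027,.004),(.116,.027,.004),(.190,.027,.004),(.190,.042,.004),(.084,.042,.004)]
HTOP=[(-.09,-.014,.057),(.04,-.014,.057),(.04,.014,.057),(-.09,.014,.057)]
def shots():
    return {n:bot.grab_frame(n) for n in("top","side")}
E
python3 - <<'E'
from h import *
import pickle
F=shots(); pickle.dump(F,open("F0.pkl","wb"))
t,s=F["top"],F["side"]
a=crop(t,(226,245),80,60,8,"ct_stand.png")
b=crop(s,(303,200),80,60,8,"cs_stand.png")
crop(t,(448,262),120,100,6,"ct_lift.png")
crop(s,(325,385),200,150,4,"cs_lift.png")
cv2.imwrite("pics/stand2.png",cv2.resize(np.hstack([a,b]),(800,300)))
E
```

```text
(no output)
```

View pics/stand2.png

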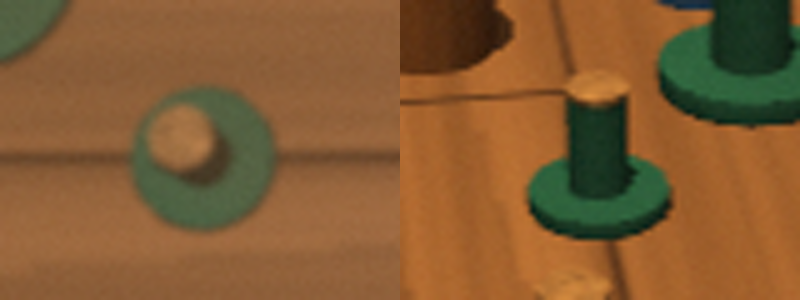

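View pics/ct_lift.png

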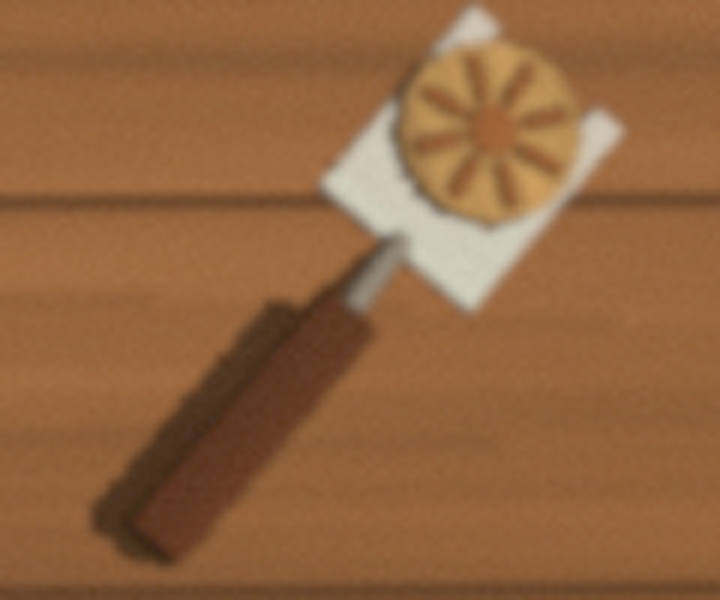

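View pics/cs_lift.png

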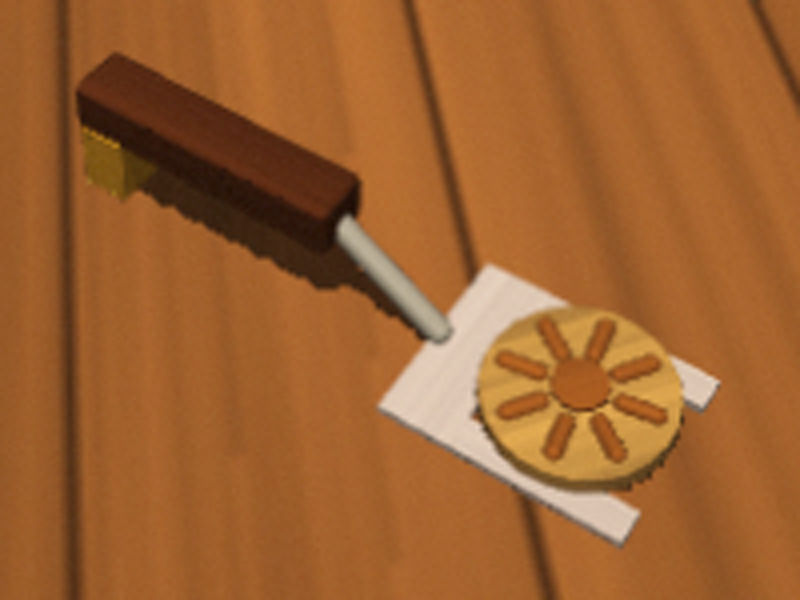

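The crops confirm the choice: a small green stand with a cork cap, and the lifter with the pale rosette across its slot. Next I'll fit poses from the corner pixels.

Run:
```python
from h import *
import pickle
from scipy.optimize import least_squares
F=pickle.load(open("F0.pkl","rb")); t,s=F["top"],F["side"]
T=lambda P:np.array(P)/6-.5+[388,212]
S=lambda P:np.array(P)/4-.5+[225,310]
oT=T([(320,185),(472,312),(475,5),(625,130),(375,325)]); pT=[(.084,.042,.004),(.084,-.042,.004),(.19,.042,.004),(.19,-.042,.004),(.04,-.014,.057)]
oS=S([(490,263),(380,407),(720,381),(624,541),(115,52),(78,93),(358,180),(330,220)])
pS=[(.084,.042,.004),(.084,-.042,.004),(.19,.042,.004),(.19,-.042,.004),(-.09,.014,.057),(-.09,-.014,.057),(.04,.014,.057),(.04,-.014,.057)]
rt=lambda p:proj(t,tf(p,pT))-oT
rs=lambda p:proj(s,tf(p,pS))-oS
p0=[.5,-.15,-.7]
for nm,fn in(("top",lambda p:rt(p).ravel()),("side",lambda p:rs(p).ravel()),("both",lambda p:np.r_[rt(p).ravel()*1.5,rs(p).ravel()])):
    r=least_squares(fn,p0); print(nm,r.x,np.abs(r.fun).max())
p=r.x; print(rt(p),rs(p),sep="\n")
print("ros top",back(t,T([(490,132)]),.014),"side",back(s,S([(581,396)]),.014)," exp",tf(p,[(.15,0,.014)]))
print("stand cork",back(t,[(221.7,242.1)],.07),back(s,[(301.9,186.9)],.07),"base",back(t,[(226.3,246.1)],.012))
for nm,f in F.items():
  for th in("stand","dark_rosette"):
    for q in bot.trace(f,th)[:4]:
      print(nm,th,q["point"],back(f,[q["point"]],.03))
c=back(t,[(226.3,246.1)],.012)[0]
crop(t,(448,262),120,100,6,"ft_lift.png",[(proj(t,tf(p,FORK)),(0,0,255),True),(proj(t,tf(p,HTOP)),(0,255,0),True)])
crop(s,(325,385),200,150,4,"fs_lift.png",[(proj(s,tf(p,FORK)),(0,0,255),True),(proj(s,tf(p,HTOP)),(0,255,0),True)])
a=crop(t,(226,245),80,60,8,"x.png",[(proj(t,circ(c,.016,.07)),(0,0,255),True),(proj(t,circ(c,.038,.012)),(255,0,0),True)])
b=crop(s,(303,200),80,60,8,"x.png",[(proj(s,circ(c,.016,.07)),(0,0,255),True),(proj(s,circ(c,.038,.012)),(255,0,0),True)])
cv2.imwrite("pics/fstand.png",cv2.resize(np.hstack([a,b]),(800,300)))
pickle.dump((p,c),open("est.pkl","wb"))
```

```text
top [ 0.4863 -0.1851 -0.7375] 0.7912219948620987
side [ 0.4847 -0.1851 -0.7213] 1.6827030048297047
both [ 0.485  -0.1854 -0.7259] 1.8569916437558618
[[-0.325  -0.0793]
 [-0.6291 -0.0343]
 [-0.5568  0.0167]
 [-0.6586  0.0215]
 [ 0.8277  0.6522]]
[[ 0.0356  0.6892]
 [ 0.1014  0.3667]
 [ 0.7423  0.6015]
 [ 0.2069  1.1621]
 [ 0.1405 -0.2545]
 [-1.1711 -0.8792]
 [ 1.857  -0.8658]
 [-0.9807  0.3446]]
ros top [[ 0.5966 -0.283   0.014 ]] side [[ 0.596  -0.2849  0.014 ]]  exp [[ 0.5972 -0.285   0.014 ]]
stand cork [[0.5665 0.3448 0.07  ]] [[0.5668 0.3482 0.07  ]] base [[0.5664 0.3439 0.012 ]]
top stand [180.0, 208.9] [[0.6613 0.4635 0.03  ]]
top stand [224.4, 246.0] [[0.5636 0.3454 0.03  ]]
top stand [347.4, 300.4] [[0.4245 0.0338 0.03  ]]
top stand [299.6, 259.9] [[0.5272 0.1537 0.03  ]]
top dark_rosette [313.8, 194.0] [[0.6987 0.1179 0.03  ]]
side stand [330.2, 179.9] [[0.6587 0.4548 0.03  ]]
side stand [300.2, 203.6] [[0.56   0.3334 0.03  ]]
side stand [252.1, 283.1] [[0.4272 0.0265 0.03  ]]
side dark_rosette [371.7, 230.0] [[0.7121 0.1849 0.03  ]]
```

View pics/ft_lift.png

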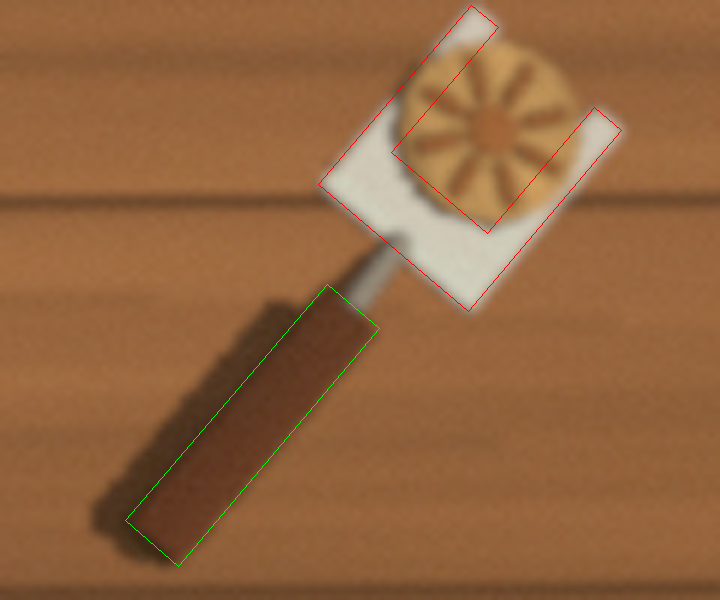

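View pics/fs_lift.png

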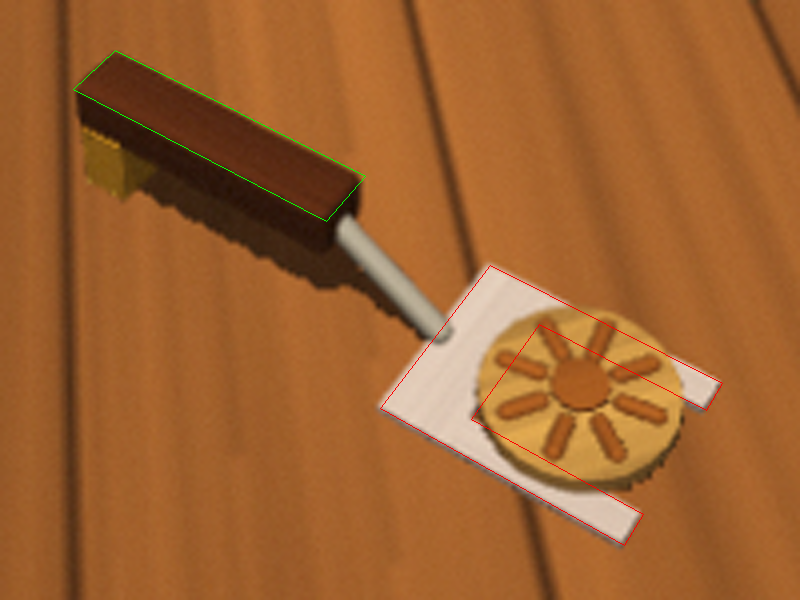

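View pics/fstand.png

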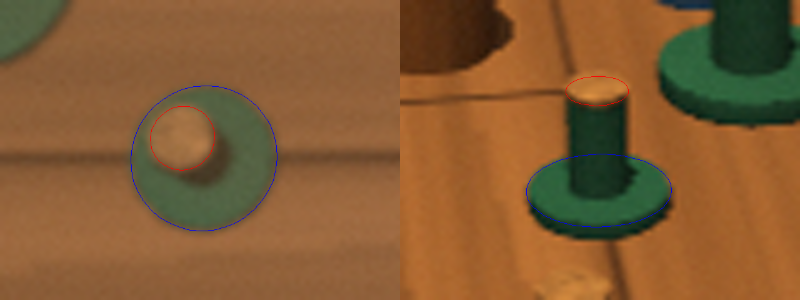

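The overlays fit both views within about 2 mm. That puts the lifter at (0.485,-0.185) with yaw about -41.7°, and the stand at (0.5665,0.345). The base and post sizes match the 76 mm and 32 mm stand. Now the obstacle check and the approach; the tool yaw will be 2.414, so tool x = -lifter x.

```bash
cat >> h.py <<'E'
def delta(pos,yaw=None):
    from scipy.spatial.transform import Rotation as Ro
    o=bot.observe();R=Ro.from_euler("xyz",o["tool_rot"]).as_matrix()
    d=R.T@(np.array(pos)-o["position"])
    print("t",round(o["clock"],2),"pos",o["position"],"rpy",o["tool_rot"],"F",o["force"],"w",round(o["grip_width"],4))
    print("q",o["qpos"]); print("tool-delta rows(25mm):",d/.025)
    if yaw is not None:
        dy=(yaw-o["tool_rot"][2]+np.pi)%(2*np.pi)-np.pi; print("rz total",-np.degrees(dy)/360)
E
python3 - <<'E'
from h import *
import pickle
F=pickle.load(open("F0.pkl","rb")); t=F["top"]
for n,uv,z in (("pencilA",(170,310),0),("pencilB",(214,346),0),("cup",(138,272),.04),("bottle",(115,326),.05),("purple",(300,262),.0)):
    print(n,back(t,[uv],z))
E
python3 -m handwheel '[[0,0,0,0,0,0.01],[-0.5,-0.3,0,0,0,0.0175],[-0.8,-0.5,0,0,0,0.0175],[-1,-0.8,0,0,0,0.0175],[-1,-1,0,0,0,0],[-1,-1,0,0,0,0],[-1,-1,0,0,0,0],[-0.5,-1,0,0,0,0]]' -1 100
python3 -c "
from h import *
delta([.485,-.185,.14],2.4136)"
```

```text
pencilA [[0.4029 0.4873 0.    ]]
pencilB [[0.312  0.3712 0.    ]]
cup [[0.4962 0.5615 0.04  ]]
bottle [[0.3604 0.6095 0.05  ]]
purple [[0.5261 0.1542 0.    ]]
clock: 1.8
position: [0.2331, 0.393, 0.2314]
tool_rot: [3.141, 0.0, 2.414]
force: [-0.3, 0.1, 0.1]
grip_width: 0.0854
t 1.8 pos [0.2331 0.393  0.2314] rpy [3.1413 0.0001 2.4138] F [-0.3112  0.124   0.0999] w 0.0854
q [-1.2271  0.2547  0.0739  2.0272 -0.0243  0.8603 -0.2968]
tool-delta rows(25mm): [-22.9053 -10.5606   3.657 ]
rz total 3.0994371236975997e-05
```

```bash
python3 -m handwheel '[[-1,-0.4,0,0,0,0],[-1,-0.4,0,0,0,0],[-1,-0.4,0,0,0,0],[-1,-0.4,0,0,0,0],[-1,-0.4,0,0,0,0],[-1,-0.4,0,0,0,0],[-1,-0.4,0,0,0,0],[-1,-0.4,0,0,0,0]]'
python3 -m handwheel '[[-1,-0.5,0,0,0,0],[-1,-0.5,0,0,0,0],[-1,-0.5,0,0,0,0],[-1,-0.5,0,0,0,0],[-1,-0.5,0,0,0,0],[-1,-0.5,0,0,0,0],[-1,-0.5,0,0,0,0],[-1,-0.5,0,0,0,0]]'
python3 -c "
from h import *
delta([.485,-.185,.14],2.4136)"
```

```text
clock: 2.8
position: [0.3294, 0.2011, 0.2315]
tool_rot: [3.141, -0.0, 2.415]
force: [0.3, 0.3, -0.3]
grip_width: 0.0854
clock: 3.8
position: [0.4124, -0.0067, 0.2315]
tool_rot: [3.141, 0.0, 2.415]
force: [0.5, -0.1, -0.1]
grip_width: 0.0854
t 3.8 pos [ 0.4124 -0.0067  0.2315] rpy [3.1412 0.0003 2.4151] F [ 0.5412 -0.0697 -0.0754] w 0.0854
q [-0.4855  0.191   0.4131  2.139  -0.1036  0.8296  0.8353]
tool-delta rows(25mm): [-6.907  -3.4065  3.6596]
rz total 0.0002445046688143238
```

```bash
python3 -m handwheel '[[-1,-0.5,0.3,0,0,0],[-1,-0.5,0.4,0,0,0],[-1,-0.5,0.5,0,0,0],[-1,-0.5,0.5,0,0,0],[-1,-0.5,0.5,0,0,0],[-1,-0.5,0.5,0,0,0],[-0.7,-0.3,0.5,0,0,0],[-0.2,-0.1,0.4,0,0,0]]'
python3 - <<'E'
from h import *
delta([.485,-.1852,.025],2.4136)
F=shots()
crop(F["top"],(448,262),160,120,5,"ap_t.png");crop(F["side"],(325,385),200,150,4,"ap_s.png")
E
```

```text
clock: 4.8
position: [0.4847, -0.1848, 0.1408]
tool_rot: [-3.141, 0.0, 2.414]
force: [0.5, 0.3, 0.4]
grip_width: 0.0852
t 4.8 pos [ 0.4847 -0.1848  0.1408] rpy [-3.1413  0.0001  2.414 ] F [0.4575 0.294  0.3697] w 0.0852
q [-0.0364  0.5124  0.387   1.9769 -0.2889  0.7053  1.3707]
tool-delta rows(25mm): [-0.0205 -0.0018  4.6303]
rz total 5.8394108778299265e-05
```

View pics/ap_s.png

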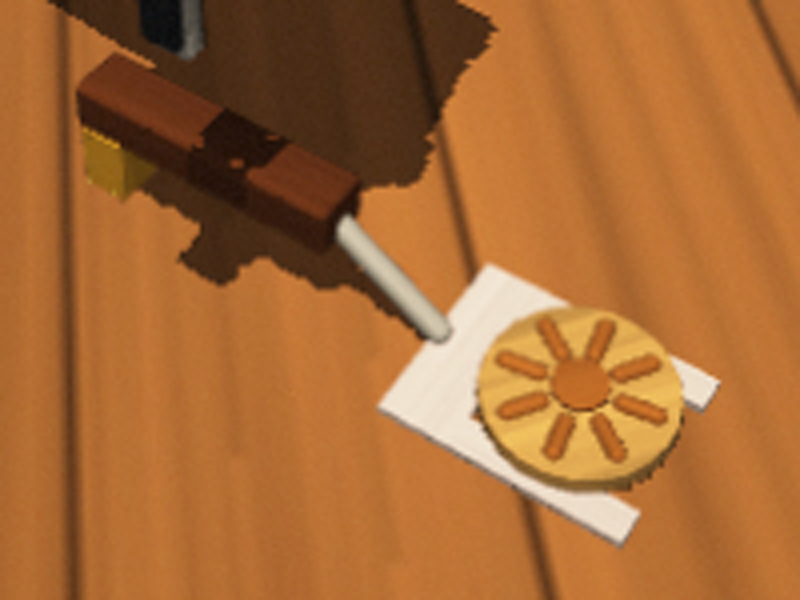

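The side view shows one finger above and left of the handle, at crop (170,20), with the lifter and rosette unmoved. Next I lower.

```bash
python3 -m handwheel '[[0,0,0.4,0,0,0],[0,0,0.7,0,0,0],[0,0,0.8,0,0,0],[0,0,0.8,0,0,0],[0,0,0.7,0,0,0],[0,0,0.6,0,0,0],[0,0,0.4,0,0,0],[0,0,0.2,0,0,0]]'
python3 - <<'E'
from h import *
delta([.485,-.1852,.025],2.4136)
F=shots()
crop(F["top"],(448,262),160,120,5,"dn_t.png");crop(F["side"],(325,385),200,150,4,"dn_s.png")
E
```

```text
clock: 5.9
position: [0.4845, -0.1839, 0.0258]
tool_rot: [-3.141, -0.0, 2.415]
force: [0.1, 0.5, 0.4]
grip_width: 0.0856
t 5.9 pos [ 0.4845 -0.1839  0.0258] rpy [-3.1414 -0.0003  2.415 ] F [0.1033 0.4598 0.4018] w 0.0856
q [ 0.056   0.7037  0.2641  2.0246 -0.3893  0.4612  1.4557]
tool-delta rows(25mm): [-0.05   -0.0245  0.0333]
rz total 0.000223533026903086
```

View pics/dn_s.png

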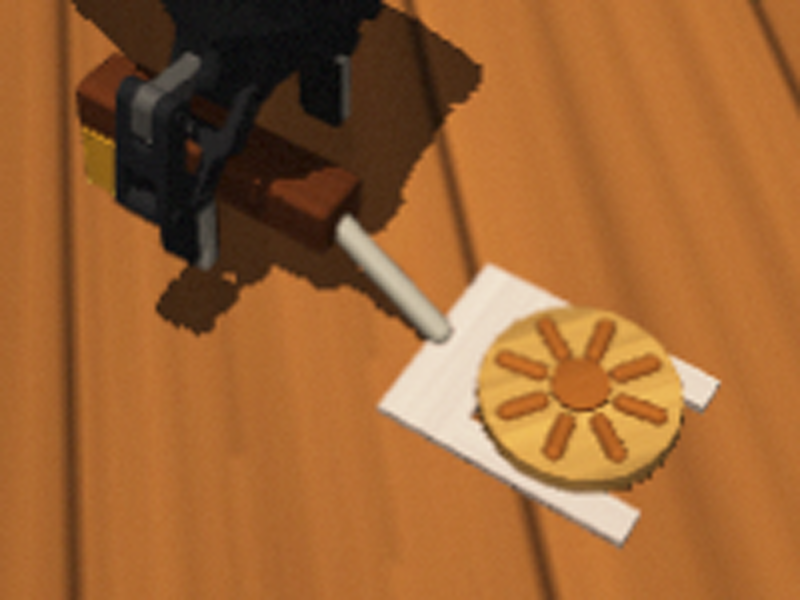

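View pics/dn_t.png

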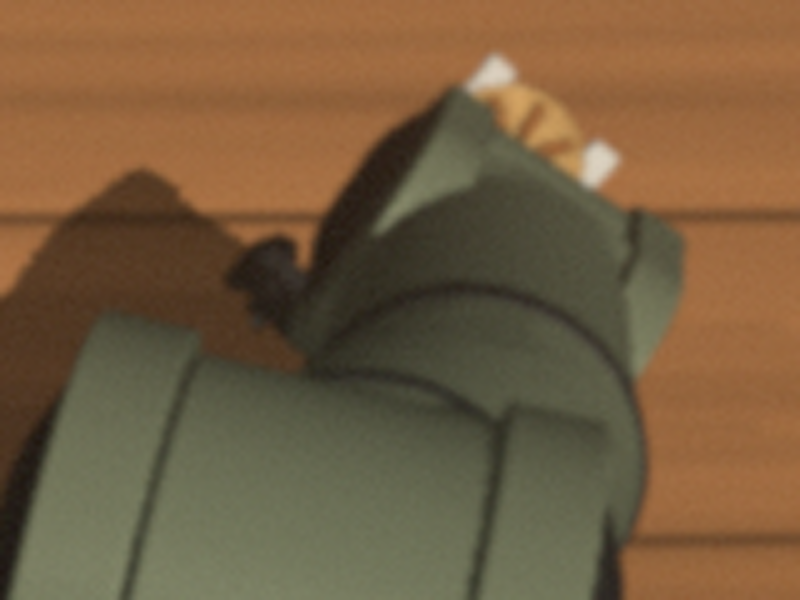

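Fingers straddle the handle; the lifter and rosette are still in place. I'll close in stages.

```bash
python3 -m handwheel '[[0,0,0,0,0,0],[0,0,0,0,0,0],[0,0,0,0,0,0],[0,0,0,0,0,0]]' 0.2 60
python3 -m handwheel '[[0,0,0,0,0,0],[0,0,0,0,0,0],[0,0,0,0,0,0],[0,0,0,0,0,0]]' 1 60
python3 -m handwheel '[[0,0,0,0,0,0],[0,0,0,0,0,0]]' 1 100
python3 - <<'E'
from h import *
delta([.485,-.1852,.025],2.4136)
F=shots()
crop(F["side"],(325,385),200,150,4,"gr_s.png")
E
```

```text
clock: 6.5
position: [0.4846, -0.1839, 0.0264]
tool_rot: [3.141, 0.0, 2.415]
force: [-0.4, 0.0, -1.1]
grip_width: 0.0344
clock: 7.0
position: [0.4846, -0.184, 0.0265]
tool_rot: [3.141, 0.0, 2.415]
force: [-1.8, 0.7, 6.4]
grip_width: 0.0273
clock: 7.25
position: [0.4846, -0.184, 0.0266]
tool_rot: [3.141, 0.0, 2.415]
force: [-2.4, 1.0, 9.8]
grip_width: 0.0265
t 7.25 pos [ 0.4846 -0.184   0.0266] rpy [3.1414 0.0001 2.4148] F [-2.4115  0.9831  9.8076] w 0.0265
q [ 0.0557  0.7023  0.2648  2.0245 -0.3891  0.4623  1.4555]
tool-delta rows(25mm): [-0.0452 -0.0261  0.0643]
rz total 0.0001954076601226934
```

View pics/gr_s.png

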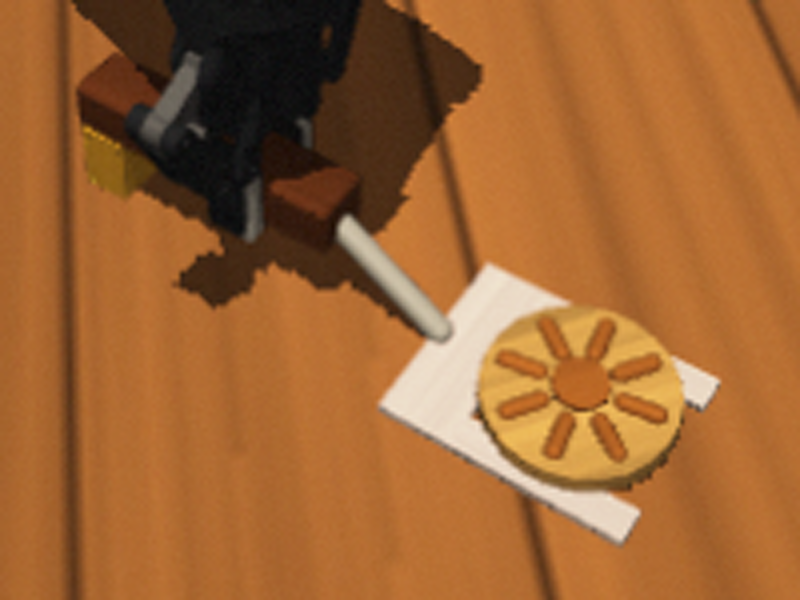

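The grip is firm at 26.5 mm on the 28 mm handle, and the rosette hasn't moved (boss at crop (580,385)). Next, a gentle lift.

```bash
python3 -m handwheel '[[0,0,-0.05,0,0,0],[0,0,-0.1,0,0,0],[0,0,-0.15,0,0,0],[0,0,-0.2,0,0,0],[0,0,-0.25,0,0,0],[0,0,-0.25,0,0,0],[0,0,-0.2,0,0,0],[0,0,-0.1,0,0,0]]'
python3 - <<'E'
from h import *
delta([.485,-.1852,.025],2.4136)
F=shots()
crop(F["side"],(325,375),200,150,4,"l1_s.png")
E
```

```text
clock: 8.35
position: [0.4847, -0.1839, 0.0592]
tool_rot: [3.141, 0.0, 2.415]
force: [-0.8, -0.3, -3.4]
grip_width: 0.0262
t 8.35 pos [ 0.4847 -0.1839  0.0592] rpy [3.1414 0.0003 2.4151] F [-0.8332 -0.2731 -3.3912] w 0.0262
q [ 0.027   0.6456  0.3035  2.0179 -0.3642  0.5292  1.4342]
tool-delta rows(25mm): [-0.0437 -0.0294  1.3678]
rz total 0.0002415110666289254
```

View pics/l1_s.png

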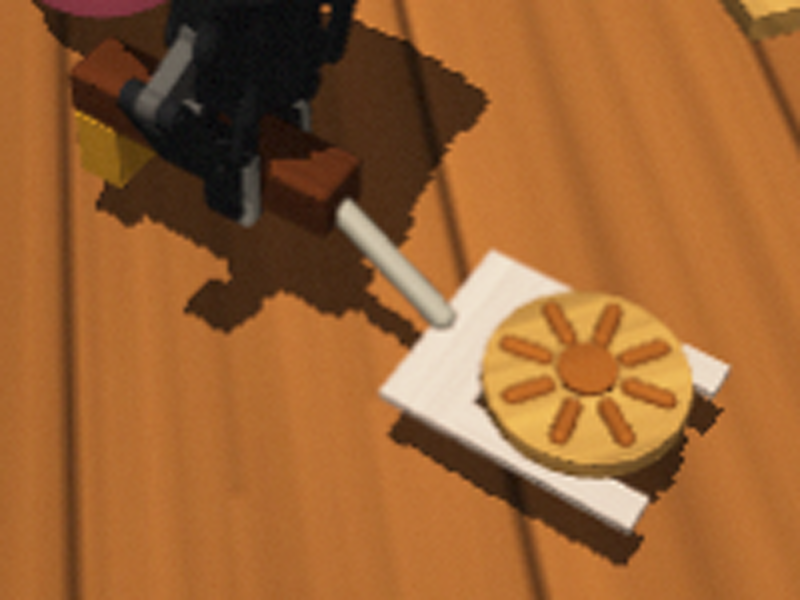

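```bash
cat >> h.py <<'E'
from scipy.optimize import least_squares
from scipy.spatial.transform import Rotation as Ro
def fit6(f,uv,P,p0,w):
    # p=x,y,z,roll,pitch,yaw ; prior p0 with weights w (1/sigma), pixel sigma .5
    P=np.asarray(P,float)
    X=lambda p:P@Ro.from_euler("xyz",p[3:]).as_matrix().T+p[:3]
    fun=lambda p:np.r_[((proj(f,X(p))-uv)/.5).ravel(),(p-p0)*w]
    r=least_squares(fun,p0); return r.x,np.abs(r.fun[:2*len(P)]*.5).max()
PF=[(.084,.042,.004),(.084,-.042,.004),(.19,.042,.004),(.19,-.042,.004)]
E
python3 - <<'E'
from h import *
import pickle
s=pickle.load(open("F0.pkl","rb"))["side"]
w=1/np.array([.003,.003,.01,.05,.05,.03])
for nm,uv,o,z in(("before",[(490,263),(380,407),(720,381),(624,541)],(225,310),0),("now",[(490,250),(382,393),(728,369),(632,526)],(225,300),.0335)):
    uv=np.array(uv)/4-.5+o
    x,e=fit6(s,uv,PF,np.array([.485,-.185,z,0,0,-.727]),w); print(nm,x[:3],np.degrees(x[3:]),e)
E
```

```text
before [ 0.4849 -0.1835 -0.0013] [ -0.0552  -0.0369 -41.4288] 0.3076265536578262
now [ 0.4842 -0.1829  0.0312] [ -0.9741   0.7759 -40.8048] 0.3800517462885864
```

The rise measured in the image (32.5 mm) matches the arm, and tilt is within about 1° of image noise, so it's level. I'll keep lifting, then carry it to the stand. At the stand I want lifter yaw -0.2 rad, which keeps it clear of the cup, bottle and purple stand.

```bash
python3 -m handwheel '[[0,0,-0.2,0,0,0],[0,0,-0.35,0,0,0],[0,0,-0.5,0,0,0],[0,0,-0.65,0,0,0],[0,0,-0.65,0,0,0],[0,0,-0.5,0,0,0],[0,0,-0.35,0,0,0],[0,0,-0.2,0,0,0]]'
python3 - <<'E'
from h import *
delta([.4195,.3748,.15],2.9416)
F=shots()
crop(F["side"],(325,345),200,150,4,"l2_s.png")
E
```

```text
clock: 9.45
position: [0.4846, -0.1839, 0.1443]
tool_rot: [3.141, 0.0, 2.415]
force: [-0.4, 0.6, -2.6]
grip_width: 0.0268
t 9.45 pos [ 0.4846 -0.1839  0.1443] rpy [3.1415 0.0002 2.4151] F [-0.4083  0.6429 -2.6039] w 0.0268
q [-0.0427  0.5068  0.3932  1.9757 -0.2885  0.7126  1.3704]
tool-delta rows(25mm): [16.7893 14.9765 -0.2297]
rz total -0.08379111851145034
```

View pics/l2_s.png

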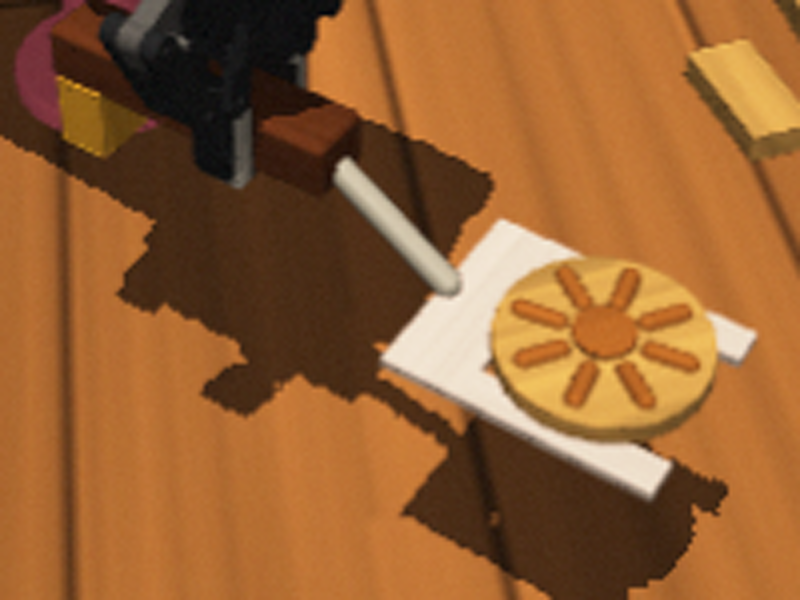

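Still level, with the rosette centred. I'll carry it now with a slow ramp, rising about 30 mm more to clear the pink stand.

```bash
python3 -m handwheel '[[0.08,0.07,-0.1,0,0,0],[0.15,0.13,-0.2,0,0,0],[0.22,0.2,-0.25,0,0,0],[0.3,0.27,-0.25,0,0,0],[0.37,0.34,-0.2,0,0,-0.0013],[0.43,0.41,-0.15,0,0,-0.0026],[0.48,0.48,-0.1,0,0,-0.0026],[0.48,0.5,0,0,0,-0.0026]]'
python3 -m handwheel '[[0.47,0.52,0,0,0,-0.0026],[0.46,0.53,0,0,0,-0.0026],[0.46,0.53,0,0,0,-0.0026],[0.45,0.54,0,0,0,-0.0026],[0.44,0.55,0,0,0,-0.0026],[0.43,0.56,0,0,0,-0.0026],[0.42,0.57,0,0,0,-0.0026],[0.41,0.57,0,0,0,-0.0026]]'
python3 - <<'E'
from h import *
delta([.4195,.3748,.17],2.9416)
F=shots()
cv2.imwrite("pics/c1_s.png",F["side"]["pixels"])
E
```

```text
clock: 10.55
position: [0.4762, -0.0961, 0.1752]
tool_rot: [3.141, 0.0, 2.474]
force: [0.4, -0.3, -4.4]
grip_width: 0.0268
clock: 11.55
position: [0.4665, 0.0441, 0.1751]
tool_rot: [3.142, 0.0, 2.604]
force: [-0.4, -0.2, -3.6]
grip_width: 0.0265
t 11.55 pos [0.4665 0.0441 0.1751] rpy [3.1416 0.0001 2.604 ] F [-0.4049 -0.1765 -3.6463] w 0.0265
q [-0.5025  0.377   0.3578  2.0704 -0.1955  0.7255  1.0123]
tool-delta rows(25mm): [ 8.3898 10.3999  0.2023]
rz total -0.053727979266571226
```

View pics/c1_s.png

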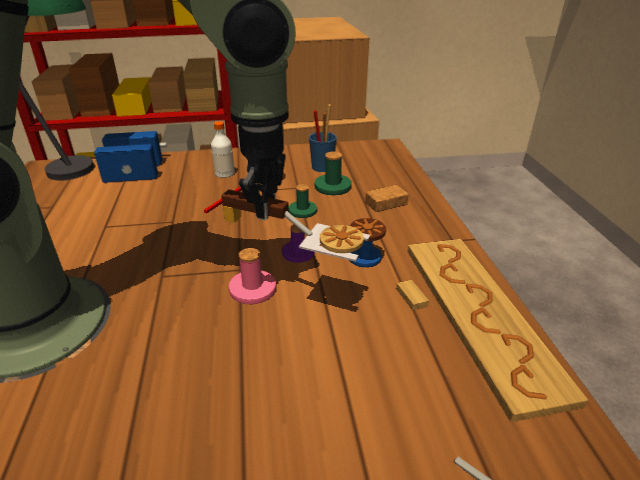

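```bash
python3 -m handwheel '[[0.19,0.23,0,0,0,-0.0015],[0.31,0.39,0,0,0,-0.0027],[0.37,0.48,0,0,0,-0.0027],[0.38,0.52,0,0,0,-0.0027],[0.37,0.53,0,0,0,-0.0027],[0.36,0.54,0,0,0,-0.0027],[0.35,0.55,0,0,0,-0.0027],[0.34,0.55,0,0,0,-0.0027]]'
python3 -m handwheel '[[0.33,0.56,0,0,0,-0.0027],[0.32,0.57,0,0,0,-0.0027],[0.31,0.57,0,0,0,-0.0027],[0.3,0.58,0,0,0,-0.0027],[0.27,0.55,0,0,0,-0.0027],[0.22,0.45,0,0,0,-0.0027],[0.16,0.34,0,0,0,-0.0027],[0.1,0.22,0,0,0,-0.0027]]'
python3 - <<'E'
from h import *
delta([.4195,.3748,.17],2.9416)
E
```

```text
clock: 12.65
position: [0.451, 0.159, 0.1751]
tool_rot: [3.142, 0.0, 2.732]
force: [-0.3, -0.6, -3.7]
grip_width: 0.0266
clock: 13.65
position: [0.4379, 0.2659, 0.175]
tool_rot: [-3.142, -0.0, 2.868]
force: [0.1, -0.3, -3.3]
grip_width: 0.0264
t 13.65 pos [0.4379 0.2659 0.175 ] rpy [-3.1415 -0.      2.868 ] F [ 0.1132 -0.3129 -3.2598] w 0.0264
q [-0.8527  0.4309  0.2515  1.9604 -0.1501  0.7681  0.7823]
tool-delta rows(25mm): [1.8859 3.9953 0.2005]
rz total -0.01171435852725237
```

```bash
python3 -m handwheel '[[0.08,0.17,0,0,0,-0.0015],[0.16,0.36,0,0,0,-0.002],[0.24,0.55,0,0,0,-0.002],[0.3,0.68,0.05,0,0,-0.002],[0.3,0.7,0.1,0,0,-0.002],[0.26,0.65,0.05,0,0,-0.0015],[0.18,0.45,0,0,0,-0.0007],[0.1,0.25,0,0,0,0]]'
python3 - <<'E'
from h import *
import pickle
delta([.4195,.3748,.17],2.9416)
F=shots(); pickle.dump(F,open("F1.pkl","wb"))
o=bot.observe()
g=o["position"]; ph=o["tool_rot"][2]-np.pi
print("pred rosette",g[:2]+.15*np.array([np.cos(ph),np.sin(ph)]))
a=proj(F["top"],[(*(g[:2]+.15*np.array([np.cos(ph),np.sin(ph)])),g[2]-.0266+.014)])[0]
b=proj(F["side"],[(*(g[:2]+.15*np.array([np.cos(ph),np.sin(ph)])),g[2]-.0266+.014)])[0]; print(a,b)
crop(F["top"],a,120,100,6,"a_t.png");crop(F["side"],b,160,120,5,"a_s.png")
for n in F:
    for q in bot.trace(F[n],"rosette"): print(n,q["score"],q["point"],back(F[n],[q["point"]],g[2]-.0266+.014))
E
```

```text
clock: 14.65
position: [0.4203, 0.3682, 0.17]
tool_rot: [-3.141, -0.0, 2.941]
force: [0.5, 0.5, -2.9]
grip_width: 0.0267
t 14.65 pos [0.4203 0.3682 0.17  ] rpy [-3.1414 -0.      2.9409] F [ 0.5188  0.5212 -2.8642] w 0.0267
q [-0.9842  0.503   0.2191  1.8455 -0.1452  0.8087  0.6791]
tool-delta rows(25mm): [ 0.0853  0.2512 -0.0018]
rz total -0.00011877161316801642
pred rosette [0.5674 0.3381]
[217.4277 235.0644] [302.0477 156.7681]
side 0.76 [301.5, 156.0] [[0.5666 0.3428 0.1574]]
```

View pics/a_t.png

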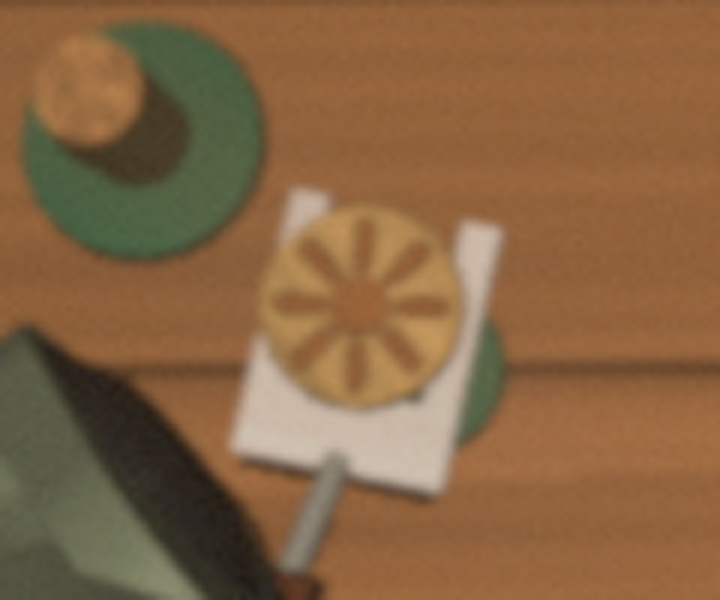

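View pics/a_s.png

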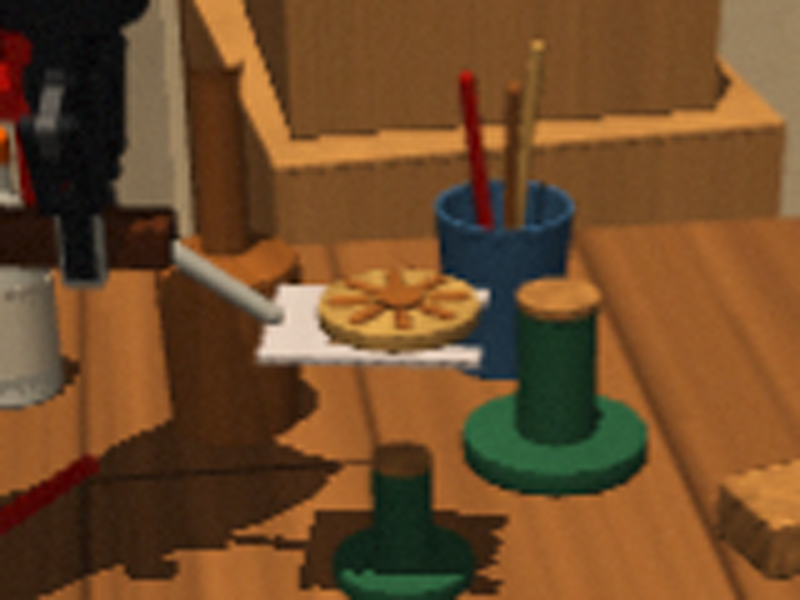

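Run:
```python
from h import *
import pickle
F=pickle.load(open("F1.pkl","rb"))
print(back(F["top"],[(216.8,235.4)],.1574),back(F["side"],[(301.5,156.1)],.1574))
# fork corners
uvT=np.array([(292,187),(503,230),(232,452),(440,495)])/6-.5+[157,185]
X=back(F["top"],uvT,.1474);print(X[:, :2])
print("fork dir",np.arctan2(*(X[:2].mean(0)-X[2:].mean(0))[[1,0]]),"tip mid",X[:2].mean(0))
```

```text
[[0.5666 0.3395 0.1574]] [[0.5666 0.3423 0.1574]]
[[0.616  0.3706]
 [0.5983 0.287 ]
 [0.511  0.3906]
 [0.4939 0.3091]]
fork dir -0.19806902745922061 tip mid [0.6072 0.3288 0.1474]
```

The rosette measures (0.5666,0.3395) in the top view, so it needs about +5.5 mm in y. Both cameras agree on this relative to the cork. I'll shift it, then lower to about 8 mm above the cork.

```bash
python3 -m handwheel '[[0.02,0.08,0,0,0,0],[0.02,0.09,0.1,0,0,0],[0,0.05,0.25,0,0,0],[0,0,0.4,0,0,0],[0,0,0.55,0,0,0],[0,0,0.6,0,0,0],[0,0,0.5,0,0,0],[0,0,0.3,0,0,0]]'
python3 - <<'E'
from h import *
import pickle
delta([.4195,.3732,.0725],2.9416)
F=shots(); pickle.dump(F,open("F2.pkl","wb"))
crop(F["top"],(220,240),120,100,6,"b_t.png");crop(F["side"],(300,185),160,120,5,"b_s.png")
E
```

```text
clock: 15.85
position: [0.4205, 0.3729, 0.1015]
tool_rot: [-3.141, -0.0, 2.94]
force: [-0.2, 0.8, -1.6]
grip_width: 0.0267
t 15.85 pos [0.4205 0.3729 0.1015] rpy [-3.1407 -0.0004  2.9403] F [-0.2048  0.8255 -1.6115] w 0.0267
q [-0.9657  0.6072  0.189   1.8812 -0.1734  0.6699  0.6962]
tool-delta rows(25mm): [0.0413 0.0066 1.159 ]
rz total -0.0002140762217196841
```

View pics/b_t.png

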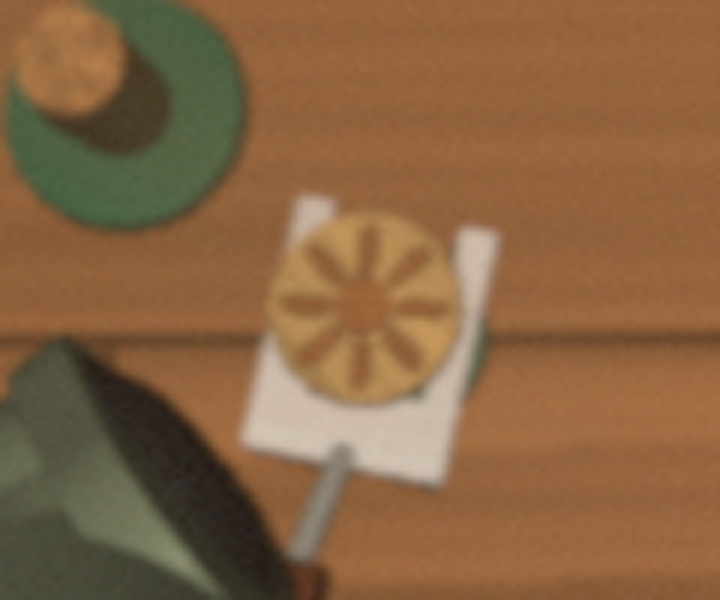

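View pics/b_s.png

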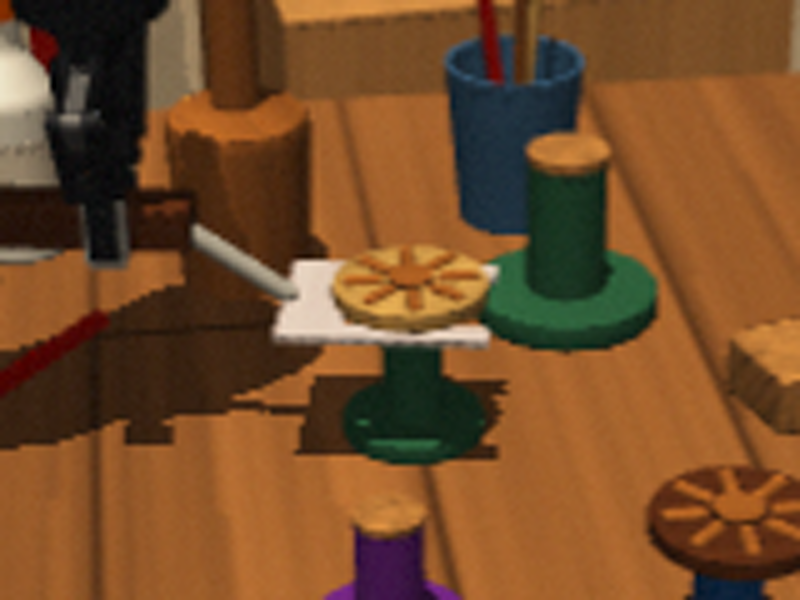

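Run:
```python
from h import *
import pickle
F=pickle.load(open("F2.pkl","rb"))
print(back(F["top"],[(220.4,240.6)],.0889),back(F["side"],[(302.,181.1)],.0889))
c=(.5665,.3449)
a=crop(F["top"],(220,240),120,100,6,"b2_t.png",[(proj(F["top"],circ(c,.04,.0889)),(0,0,255),True)])
b=crop(F["side"],(300,185),160,120,5,"b2_s.png",[(proj(F["side"],circ(c,.04,.0889)),(0,0,255),True),(proj(F["side"],circ(c,.04,.0789)),(0,255,255),True)])
cv2.imwrite("pics/b2.png",np.hstack([cv2.resize(a,(400,333)),cv2.resize(b,(400,300))[:333] if 0 else cv2.resize(b,(400,333))]))
```

```text
[[0.5668 0.3444 0.0889]] [[0.5668 0.3434 0.0889]]
```

View pics/b2_t.png

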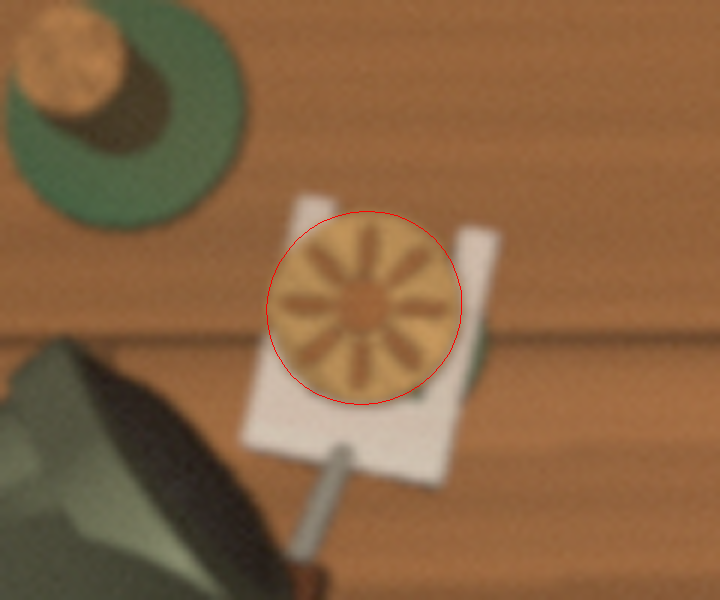

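View pics/b2_s.png

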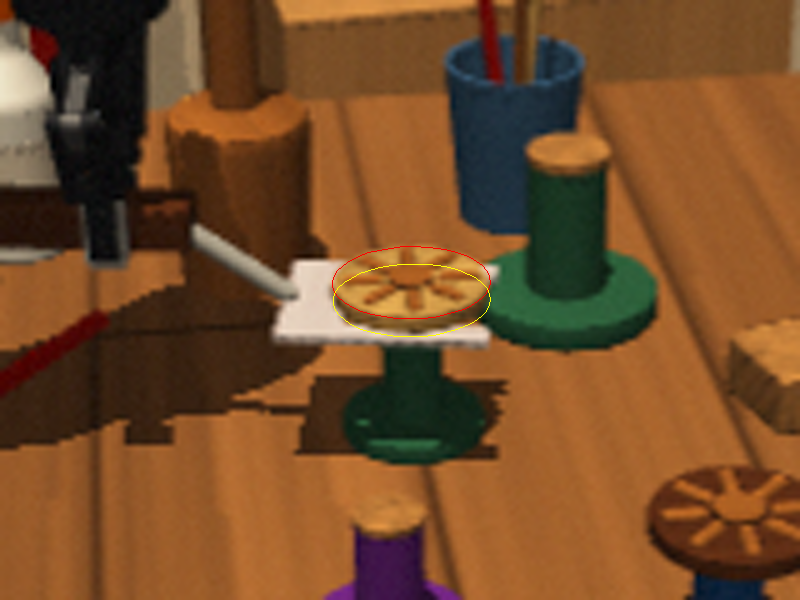

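In the overlays the rosette sits on the stand axis within about 1 mm in the top view. I'll nudge it +1 mm in y and lower it slowly through the handover.

```bash
python3 -m handwheel '[[0,0.04,0.05,0,0,0],[0,0,0.1,0,0,0],[0,0,0.1,0,0,0],[0,0,0.1,0,0,0],[0,0,0.1,0,0,0],[0,0,0.1,0,0,0],[0,0,0.1,0,0,0],[0,0,0.1,0,0,0]]'
python3 -m handwheel '[[0,0,0.1,0,0,0],[0,0,0.1,0,0,0],[0,0,0.1,0,0,0],[0,0,0.1,0,0,0],[0,0,0.05,0,0,0],[0,0,0,0,0,0]]'
python3 - <<'E'
from h import *
import pickle
delta([.4195,.3742,.0725],2.9416)
F=shots(); pickle.dump(F,open("F3.pkl","wb"))
c=(.5665,.3449)
crop(F["top"],(222,242),120,100,6,"d_t.png",[(proj(F["top"],circ(c,.04,.080)),(0,0,255),True)]);crop(F["side"],(300,190),160,120,5,"d_s.png")
E
```

```text
clock: 16.95
position: [0.4209, 0.3741, 0.0836]
tool_rot: [-3.142, -0.0, 2.94]
force: [-0.6, 0.4, -2.7]
grip_width: 0.0266
clock: 17.7
position: [0.4208, 0.3741, 0.0725]
tool_rot: [-3.141, -0.0, 2.94]
force: [0.0, -0.3, -2.1]
grip_width: 0.0266
t 17.7 pos [0.4208 0.3741 0.0725] rpy [-3.1415 -0.0001  2.9403] F [ 0.0198 -0.3295 -2.1284] w 0.0266
q [-0.9556  0.6538  0.1743  1.8915 -0.1847  0.6119  0.7046]
tool-delta rows(25mm): [ 0.0531 -0.0049 -0.0013]
rz total -0.00020156231635495188
```

View pics/d_t.png

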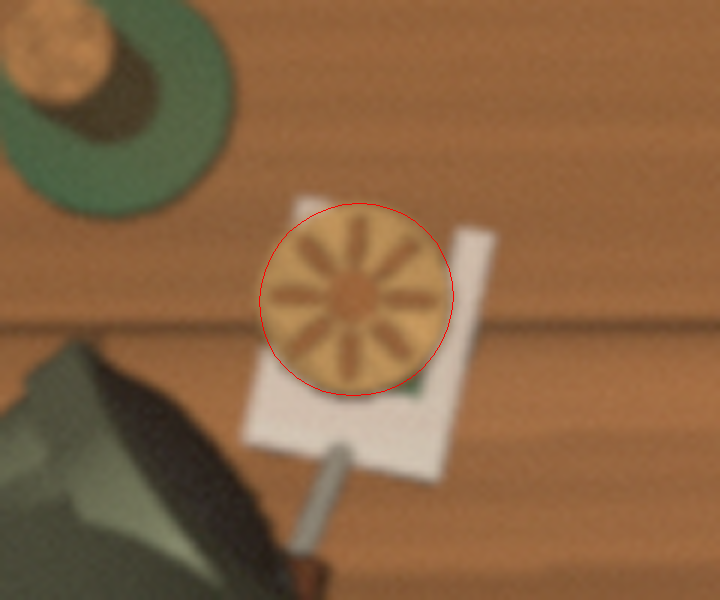

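View pics/d_s.png

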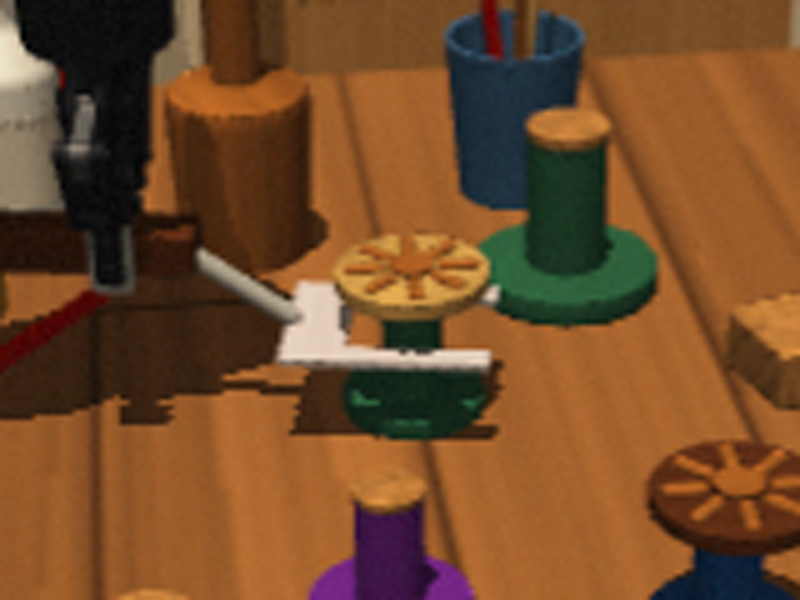

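The rosette rests on the cork with the post through the slot and the fork about 20 mm below it. I'll draw it straight back along tool +x.

```bash
python3 -m handwheel '[[0.15,0,0,0,0,0],[0.3,0,0,0,0,0],[0.45,0,0,0,0,0],[0.6,0,0,0,0,0],[0.7,0,0,0,0,0],[0.7,0,0,0,0,0],[0.7,0,0,0,0,0],[0.6,0,0,0,0,0]]'
python3 -m handwheel '[[0.5,0,0,0,0,0],[0.4,0,0,0,0,0],[0.2,0,0,0,0,0],[0,0,0,0,0,0]]'
python3 - <<'E'
from h import *
import pickle
delta([.485,-.184,.15],2.4148)
F=shots(); pickle.dump(F,open("F4.pkl","wb"))
c=(.5665,.3449)
crop(F["top"],(222,252),120,100,6,"e_t.png",[(proj(F["top"],circ(c,.04,.080)),(0,0,255),True)]);crop(F["side"],(280,190),200,150,4,"e_s.png")
E
```

```text
clock: 18.8
position: [0.3167, 0.3954, 0.0726]
tool_rot: [3.142, -0.0, 2.941]
force: [0.7, 0.0, -3.5]
grip_width: 0.0268
clock: 19.3
position: [0.291, 0.4007, 0.0726]
tool_rot: [3.142, 0.0, 2.941]
force: [-0.3, -0.9, -3.4]
grip_width: 0.0265
t 19.3 pos [0.291  0.4007 0.0726] rpy [3.1415 0.0001 2.9405] F [-0.2873 -0.867  -3.3616] w 0.0265
q [-1.2007  0.5796  0.1845  2.0673 -0.2065  0.5115  0.5046]
tool-delta rows(25mm): [-12.2749 -21.3655  -3.0971]
rz total 0.08367472607658052
```

View pics/e_t.png

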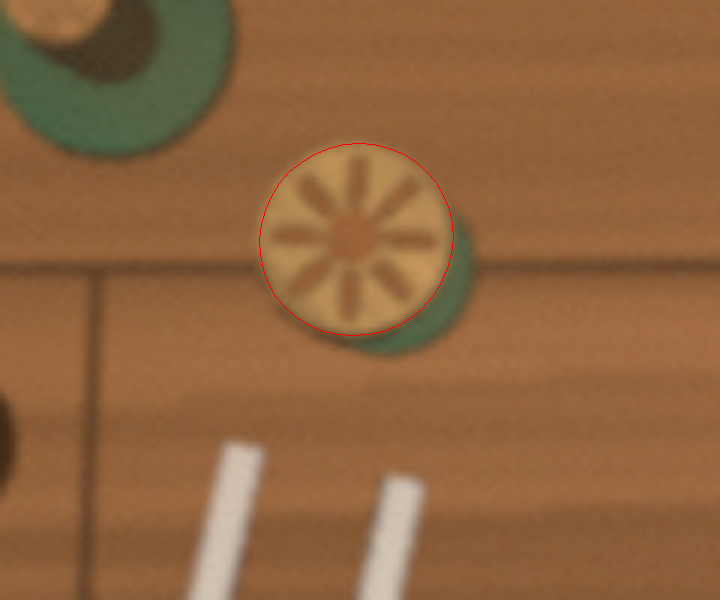

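View pics/e_s.png

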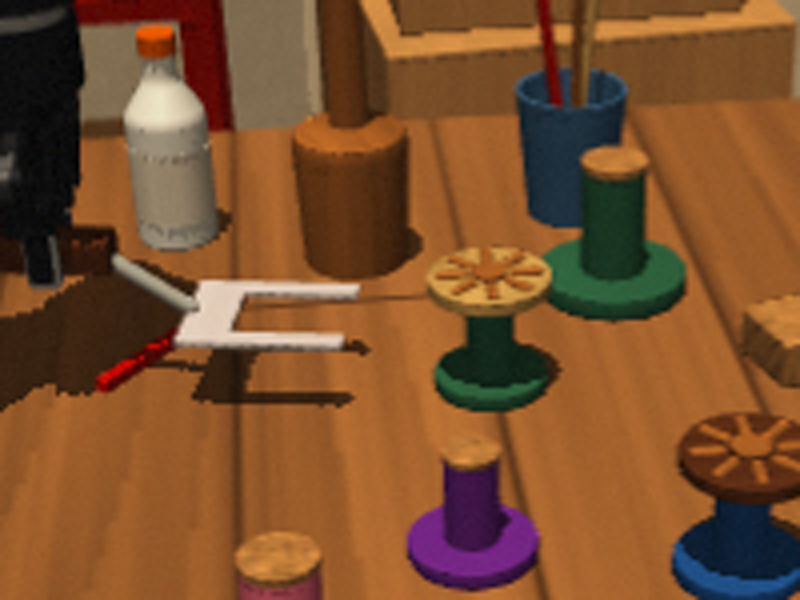

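The rosette sits centred on the cork, inside the 80 mm outline, and the fork is fully clear. The dark rosette is undisturbed at (755,447). Now I'll raise the lifter and take it back to its original free spot.

```bash
python3 -m handwheel '[[0,0,-0.2,0,0,0],[0,0,-0.5,0,0,0],[0,0,-0.7,0,0,0],[0,0,-0.8,0,0,0],[0,0,-0.7,0,0,0],[-0.1,-0.15,-0.5,0,0,0],[-0.25,-0.3,-0.4,0,0,0],[-0.4,-0.5,-0.2,0,0,0]]'
python3 -m handwheel '[[-0.5,-0.65,0,0,0,0],[-0.6,-0.8,0,0,0,0],[-0.6,-0.8,0,0,0,0],[-0.6,-0.8,0,0,0,0.002],[-0.6,-0.8,0,0,0,0.003],[-0.55,-0.8,0,0,0,0.003],[-0.5,-0.8,0,0,0,0.003],[-0.5,-0.8,0,0,0,0.003]]'
python3 - <<'E'
from h import *
delta([.485,-.184,.17],2.4148)
E
```

```text
clock: 20.4
position: [0.3051, 0.3728, 0.173]
tool_rot: [3.141, 0.0, 2.941]
force: [-0.5, -0.3, -3.0]
grip_width: 0.0265
clock: 21.4
position: [0.3789, 0.1947, 0.1722]
tool_rot: [-3.141, -0.0, 2.851]
force: [0.2, -0.8, -2.6]
grip_width: 0.0266
t 21.4 pos [0.3789 0.1947 0.1722] rpy [-3.1408 -0.0004  2.8506] F [ 0.2099 -0.8034 -2.6132] w 0.0266
q [-0.8787  0.3144  0.3233  2.1708 -0.1568  0.6786  0.8321]
tool-delta rows(25mm): [ -8.4115 -13.2936   0.0937]
rz total 0.06936763835523113
```

```bash
python3 -m handwheel '[[-0.35,-0.5,0,0,0,0.0043],[-0.45,-0.65,0,0,0,0.0043],[-0.5,-0.7,0,0,0,0.0043],[-0.52,-0.68,0,0,0,0.0043],[-0.54,-0.66,0,0,0,0.0043],[-0.56,-0.64,0,0,0,0.0043],[-0.58,-0.62,0,0,0,0.0043],[-0.6,-0.6,0,0,0,0.0043]]'
python3 -m handwheel '[[-0.62,-0.58,0,0,0,0.0043],[-0.64,-0.56,0,0,0,0.0043],[-0.66,-0.54,0,0,0,0.0043],[-0.67,-0.52,0,0,0,0.0043],[-0.68,-0.5,0,0,0,0.0043],[-0.68,-0.48,0,0,0,0.0043],[-0.6,-0.42,0,0,0,0.0043],[-0.45,-0.32,0,0,0,0.0043]]'
python3 - <<'E'
from h import *
delta([.485,-.184,.17],2.4148)
E
```

```text
clock: 22.4
position: [0.4261, 0.0397, 0.1725]
tool_rot: [-3.141, -0.0, 2.635]
force: [0.2, 1.3, -2.7]
grip_width: 0.0268
clock: 23.4
position: [0.4748, -0.1115, 0.1725]
tool_rot: [-3.141, -0.0, 2.418]
force: [0.4, 1.1, -2.6]
grip_width: 0.0265
t 23.4 pos [ 0.4748 -0.1115  0.1725] rpy [-3.1414 -0.0001  2.418 ] F [ 0.3668  1.1098 -2.6318] w 0.0265
q [-0.257   0.4287  0.4787  2.0308 -0.2858  0.7462  1.2437]
tool-delta rows(25mm): [-2.2253 -1.9043  0.0986]
rz total 0.0005078856214181923
```

```bash
python3 -m handwheel '[[-0.45,-0.38,0,0,0,0.0005],[-0.5,-0.43,0,0,0,0],[-0.5,-0.43,0.1,0,0,0],[-0.4,-0.35,0.3,0,0,0],[-0.25,-0.21,0.5,0,0,0],[-0.12,-0.1,0.7,0,0,0],[0,0,0.8,0,0,0],[0,0,0.8,0,0,0]]'
python3 -m handwheel '[[0,0,0.7,0,0,0],[0,0,0.5,0,0,0],[0,0,0.35,0,0,0],[0,0,0.2,0,0,0],[0,0,0.1,0,0,0],[0,0,0,0,0,0]]'
python3 - <<'E'
from h import *
delta([.485,-.184,.0265],2.4148)
F=shots()
crop(F["side"],(325,375),200,150,4,"g_s.png")
E
```

```text
clock: 24.4
position: [0.4846, -0.1823, 0.0908]
tool_rot: [-3.141, -0.001, 2.417]
force: [0.3, -0.3, -3.1]
grip_width: 0.0265
clock: 25.15
position: [0.485, -0.1828, 0.0465]
tool_rot: [3.141, 0.0, 2.417]
force: [0.2, -0.0, -2.4]
grip_width: 0.0265
t 25.15 pos [ 0.485  -0.1828  0.0465] rpy [3.1415 0.0003 2.4169] F [ 0.1755 -0.007  -2.4287] w 0.0265
q [ 0.0049  0.6752  0.332   2.0228 -0.4303  0.5102  1.4948]
tool-delta rows(25mm): [-0.0319 -0.0365  0.7986]
rz total 0.00033721908013057257
```

View pics/g_s.png

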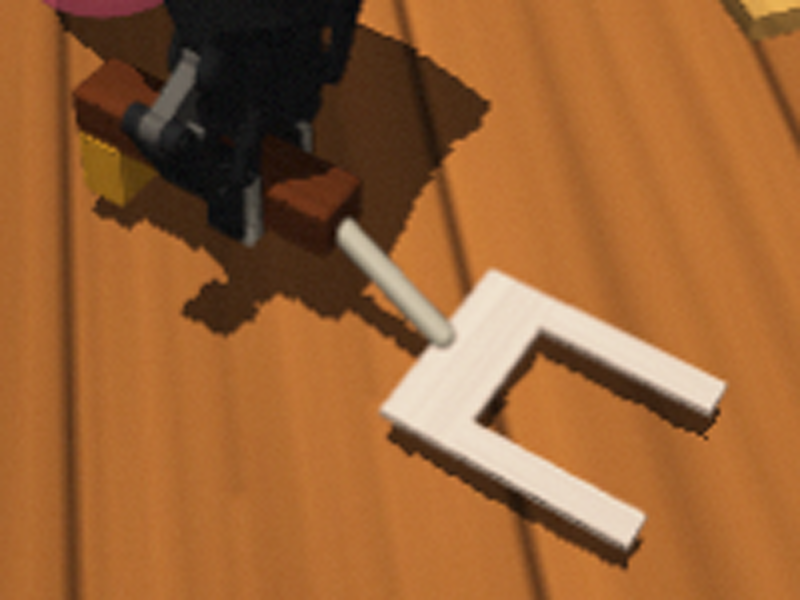

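The lifter is level and about 20 mm up, over free bench. Lowering to contact.

```bash
python3 -m handwheel '[[0,0,0.15,0,0,0],[0,0,0.2,0,0,0],[0,0,0.15,0,0,0],[0,0,0.1,0,0,0],[0,0,0.08,0,0,0],[0,0,0.04,0,0,0],[0,0,0.03,0,0,0],[0,0,0,0,0,0]]'
python3 -m handwheel '[[0,0,0.02,0,0,0],[0,0,0.02,0,0,0],[0,0,0,0,0,0]]'
```

```text
clock: 26.25
position: [0.4849, -0.1827, 0.0276]
tool_rot: [3.142, 0.0, 2.417]
force: [1.2, 0.6, -2.7]
grip_width: 0.0264
clock: 26.62
position: [0.4849, -0.1828, 0.0267]
tool_rot: [3.142, 0.0, 2.417]
force: [-0.7, -0.0, 1.3]
grip_width: 0.0265
```

Contact is made: the force went from -2.7 to +1.3 N. Releasing.

```bash
python3 -m handwheel '[[0,0,0,0,0,0],[0,0,0,0,0,0],[0,0,0,0,0,0]]' 0.1 20
python3 -m handwheel '[[0,0,0,0,0,0],[0,0,0,0,0,0],[0,0,0,0,0,0],[0,0,0,0,0,0],[0,0,0,0,0,0]]' -1
python3 - <<'E'
from h import *
delta([.485,-.184,.2],2.4148)
F=shots()
crop(F["side"],(325,385),200,150,4,"r_s.png")
E
```

```text
clock: 27.0
position: [0.4849, -0.1828, 0.0265]
tool_rot: [-3.142, 0.0, 2.417]
force: [-0.8, 0.7, 0.8]
grip_width: 0.0386
clock: 27.62
position: [0.4849, -0.1827, 0.0265]
tool_rot: [-3.142, -0.0, 2.417]
force: [0.4, 0.5, 0.7]
grip_width: 0.0856
t 27.62 pos [ 0.4849 -0.1827  0.0265] rpy [-3.1416 -0.0001  2.417 ] F [0.3783 0.5292 0.6564] w 0.0856
q [ 0.0241  0.7095  0.3055  2.0262 -0.4475  0.4698  1.5095]
tool-delta rows(25mm): [-0.0376 -0.0361 -6.9386]
rz total 0.0003461836818708542
```

View pics/r_s.png

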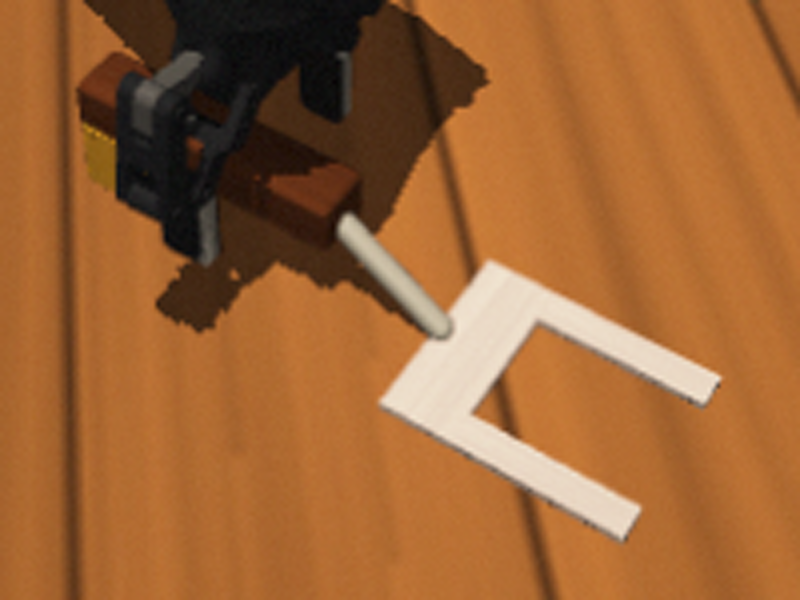

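The lifter lies flat with the fork on the bench, and the jaws are open. Retreating upward.

```bash
python3 -m handwheel '[[0,0,-0.3,0,0,0],[0,0,-0.6,0,0,0],[0,0,-0.9,0,0,0],[0,0,-1,0,0,0],[0,0,-1,0,0,0],[0,0,-1,0,0,0],[0,0,-0.8,0,0,0],[0,0,-0.4,0,0,0]]'
python3 -m handwheel '[[0,0,0,0,0,0],[0,0,0,0,0,0]]'
python3 - <<'E'
from h import *
o=bot.observe();print(o["clock"],o["position"],o["force"],o["grip_width"])
F=shots();c=(.5665,.3449)
s,t=F["side"],F["top"]
cv2.imwrite("pics/z_s.png",s["pixels"])
print("rosette pred px",proj(t,[(*c,.08)]),proj(s,[(*c,.08)]))
a=crop(t,(222,240),100,80,4,"z1.png",[(proj(t,circ(c,.04,.08)),(0,0,255),True)])
b=crop(s,(310,200),100,80,4,"z2.png",[(proj(s,circ(c,.04,.08)),(0,0,255),True)])
cv2.imwrite("pics/z12.png",np.hstack([a,b]))
for n in F:
  for q in bot.trace(F[n],"dark_rosette")[:1]: print(n,q["point"])
E
```

```text
clock: 28.72
position: [0.4852, -0.1828, 0.1783]
tool_rot: [3.14, 0.002, 2.417]
force: [-0.0, 0.3, -0.1]
grip_width: 0.0854
clock: 28.98
position: [0.4846, -0.1826, 0.176]
tool_rot: [-3.141, -0.001, 2.417]
force: [-0.5, -0.4, -1.0]
grip_width: 0.085
28.975 [ 0.4846 -0.1826  0.176 ] [-0.4546 -0.3645 -1.0051] 0.08503507998789951
rosette pred px [[220.8784 241.3865]] [[301.8737 183.9917]]
top [311.6, 193.7]
side [370.2, 228.4]
```

View pics/z_s.png

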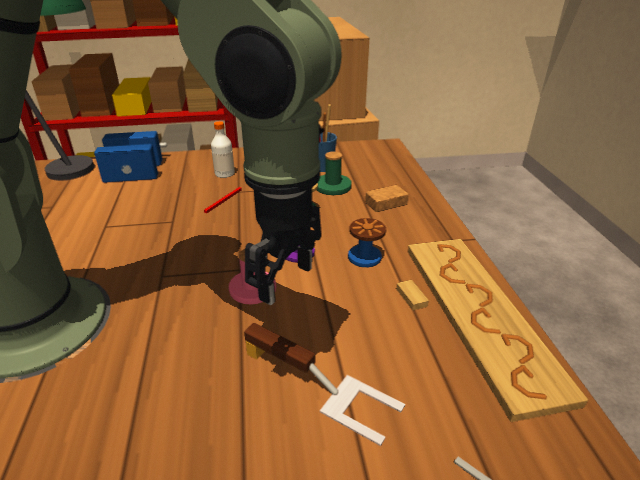

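View pics/z12.png

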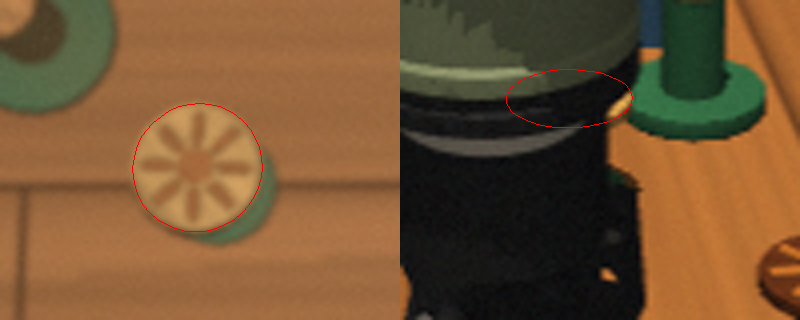

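The lifter lies flat at (310,360)–(400,410), clear of the gripper. The top view shows the pale rosette inside the target outline, and the dark rosette hasn't moved. Handing in.

```bash
python3 -c "
from workcell import bot
bot.job_done(); print(bot.observe()['clock'])"
```

```text
the job is handed in; nothing more can be done
the job is handed in; nothing more can be done
```

The pale rosette is centred on the cork of the small green stand. The lifter lies flat and released at its original spot. I handed the job in at about 29 s.

**What I did:** I gripped the lifter by its handle at the balance point and carried the rosette level to the stand. I lowered it until the post came up through the slot and took it over. I then drew the fork 130 mm straight back, laid the lifter down, opened the jaws and raised the arm clear.

**What the last checks showed:**
- **Rosette:** in the final top view it fits the predicted 80 mm outline on the stand axis to about 1 mm. The arm hid it from the side camera at the end. The side view taken after the fork came out showed it level on the cork.
- **Camera disagreement:** the two cameras differed by about 1–4 mm on the rosette's y position relative to the stand. I trusted the top view and added 1 mm.
- **Dark rosette:** it is still on the blue stand, with detections within about 3 pixels of where they started.
- **Forces:** readings at the end of each move stayed under 10 N. The gripper was open and clear of everything at hand-in.

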